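# Clamp the glued box lids, then rack them

### The arm

A 7-joint arm with a two-finger parallel gripper is mounted at the origin on the work surface. World frame = base frame: x ahead of the robot, y to its left, z up, the work surface at z = 0. Lengths are in m, angles in rad, forces in N, time in s.
With the tool pointing down it reaches from about 0.35 to 0.9 m from the base axis. Payload 19.9 kg.
Tool frame: the origin (TCP) lies between the finger pads; the fingertips stand 19 mm ahead of it and the grasp point (between the pads) is the TCP; z points along the fingers, y is the direction in which the jaws open and shut (so a half turn about z gives the same grasp; the last joint's range is limited). The gripper opens to 94 mm and grips with 3 to 60 N. Pads are 16 mm wide; open, the fingers measure 119 mm over their backs; the gripper's body (75 mm by 177 mm) begins 78 mm behind the grasp point.
Start: joints at [1.214, 0.417, -0.01, 1.614, 0.005, 1.111, -0.053], TCP at [0.194, -0.594, 0.224] pointing down, gripper open.
Joint ranges: [-2.81, 2.81], [-0.39, 2.02], [-1.27, 1.25], [0.06, 2.57], [-1.19, 4.33], [0.19, 2], [-2.82, 2.82]. Speed limits (rad/s): [1.89, 1.89, 2.39, 2.39, 3.01, 3.01, 3.01].

### API

Orientations are given as a 3x3 rotation matrix whose columns are the frame's x, y, z axes.
In Python, from rig import robot gives the robot as it stands. Calls block until the motion is done:
- robot.move_ptp(position, orientation): joint-space move of the TCP to a pose.
- robot.move_linear(position, velocity=0.15, frame=None, threshold=None): straight line of the TCP; frame=None keeps the orientation; velocity is the mean speed in m/s. With threshold (N) it stops when the force on the tool has changed by that much, and returns True; else False.
- robot.goto_joints(angles): joint-space move.
- robot.gripper_to(opening): finger opening in m; the grip force is fixed at half the most; returns when the fingers have stopped.
- robot.pause(seconds).
- robot.ik(position, orientation): joint angles nearest the present ones, or None.
- robot.get_state(): the state.
- robot.grab_frame(name): name is "scene" or "top"; returns the picture (480x640x3 uint8, red, green, blue); there is no depth.
- robot.camera_info(name): a dict with "fx", "fy", "cx", "cy" (pixels), "rvec" (rotation vector, rad) and "tvec" (3), from world to camera coordinates, as OpenCV has them. Camera axes: x right, y down, z forward; pixel columns grow to the right and rows downward; lengths in m; the calibration is good to about 2 mm. A picture is of the moment at which its call begins. camera_info takes no time and is no camera call.
A pose or a line that the arm cannot do raises robot.PlanningError and nothing moves.
- robot.sign_off(): hands the job in, once; it reports no verdict.
The state is a dict: "time": time; "qpos": joint angles; "joint_vel": joint speeds; "effort": joint torques, N m; "ee_pos": TCP position; "tool_rot": TCP orientation; "force": force on the tool from outside, world axes, zero at the start; "moment": the same for the moment, N m; "opening": finger opening in m.
Only numpy, scipy, OpenCV 4.12 (cv2) and the standard library are available. Lean on these libraries where they do the work, as an engineer would, in place of code of your own. Each camera call takes 0.05 s, during which the arm holds its last target. There are 200 camera calls.

### The job

The pulls have just been glued onto the box lids lying on the bench: lay every lid flat in a pocket of the fixture, swing the toggle clamp over onto them and keep all of them clamped together for at least three seconds. Then swing the clamp fully back and push each lid down flat into a bay of the rack until the spring clips hold it at both ends. Leave the clamp open and the other things on the bench where they are.

Things in the scene. Friction and masses are not known exactly. Their poses are not given: they have to be found in the camera images.
- lid_a: wooden box lid: plate 90 mm (x) by 60 mm (y) by 10 mm, with a batten pull standing on its middle, 56 mm along x, 14 mm thick along y, 28 mm tall, so 38 mm tall in all; 60 g. Origin: centre of its underside, z up. Two or three identical lids lie right way up between fixture and rack; always None if absent
- lid_b: wooden box lid: plate 90 mm (x) by 60 mm (y) by 10 mm, with a batten pull standing on its middle, 56 mm along x, 14 mm thick along y, 28 mm tall, so 38 mm tall in all; 60 g. Origin: centre of its underside, z up. Two or three identical lids lie right way up between fixture and rack; always None if absent
- lid_c: wooden box lid: plate 90 mm (x) by 60 mm (y) by 10 mm, with a batten pull standing on its middle, 56 mm along x, 14 mm thick along y, 28 mm tall, so 38 mm tall in all; 60 g. Origin: centre of its underside, z up. Two or three identical lids lie right way up between fixture and rack; always None if absent
- fixture: plywood fixture fixed to the bench: base 12 mm thick, its x from -75 to +135 mm, 240 mm along y; three pockets side by side along y, 76 mm apart; a steel toggle clamp hinged at its +x side. Origin on the bench under the middle pocket's centre; x points from the closed clamp's handle to its hinge, z up. Fixture and rack may swap sides
- rack: dark wooden rack fixed to the bench: board 12 mm thick, 160 mm (x) by 240 mm (y), three bays side by side along y, 76 mm apart. At both x ends of each bay stands a sprung steel clip, 30 mm wide, 37 mm tall above the floor, its top leaning out as a lead-in (about 106 mm apart at the top, 85 mm at the narrowest). Origin: centre of its underside
- pocket0 (a point): centre of the floor of a pocket of the fixture, 12 mm above the bench; the pocket takes one lid, the lid's x along the fixture's x (either way round); it is 96 mm by 66 mm inside, bounded by ribs 6 mm high
- pocket1 (a point): centre of the floor of a pocket of the fixture, 12 mm above the bench; the pocket takes one lid, the lid's x along the fixture's x (either way round); it is 96 mm by 66 mm inside, bounded by ribs 6 mm high
- pocket2 (a point): centre of the floor of a pocket of the fixture, 12 mm above the bench; the pocket takes one lid, the lid's x along the fixture's x (either way round); it is 96 mm by 66 mm inside, bounded by ribs 6 mm high
- bay0 (a point): centre of the floor of a bay of the rack, 12 mm above the bench; takes one lid, its x along the rack's x (either way round), pushed straight down: it spreads the clips with about 3 to 8 N until it lies flat on the floor and the clips snap in over its plate's ends. Ribs 6 mm high, 66 mm apart, guide its sides
- bay1 (a point): centre of the floor of a bay of the rack, 12 mm above the bench; takes one lid, its x along the rack's x (either way round), pushed straight down: it spreads the clips with about 3 to 8 N until it lies flat on the floor and the clips snap in over its plate's ends. Ribs 6 mm high, 66 mm apart, guide its sides
- bay2 (a point): centre of the floor of a bay of the rack, 12 mm above the bench; takes one lid, its x along the rack's x (either way round), pushed straight down: it spreads the clips with about 3 to 8 N until it lies flat on the floor and the clips snap in over its plate's ends. Ribs 6 mm high, 66 mm apart, guide its sides
- clamp_hinge (a point): point on the toggle clamp's hinge axis (which runs along the fixture's y), 75 mm above the bench, 95 mm along the fixture's x from its origin
- clamp_grip (a point): point to grip on the clamp's black T-handle: a bar of 18 mm diameter, 104 mm long along the fixture's y, across the end of the clamp's arm, 170 mm from the hinge axis; its sleeve turns freely, so a grip from above need not tilt. This point is the middle of its half on the fixture's +y side, 30 mm from the arm. Open, it is 233 mm above the bench
- clamp (a joint): clamp angle, rad: 0 = fully open, arm leaning 0.38 rad past upright towards the fixture's +x; grows as the handle is swung over and down; 1.93 = closed, arm level, handle to the fixture's -x, its three pads on the battens of the lids (2.01 with none there). Over-centre: a spring pulls it open below about 0.8, shut above, and holds it there; about 8 N at the handle swings it
- bench_block: plain steel bench block, 36 x 36 x 22 mm; not part of the job, leave it where it is; origin at the centre of its underside
- brass_slug: upright brass slug, 32 mm diameter, 28 mm tall; not part of the job, leave it where it is; origin at the centre of its underside
- glue_tub: closed tub, 76 mm diameter, 55 mm tall; not part of the job, leave it where it is; origin at the centre of its underside
- tin: closed tin, 60 mm diameter, 90 mm tall; not part of the job, leave it where it is; origin at the centre of its underside
- driver: screwdriver lying on the bench; not part of the job, leave it where it is; origin on its underside
- sanding_block: cork sanding block, 50 x 90 x 30 mm; not part of the job, leave it where it is; origin at the centre of its underside
- red_case: flat red plastic case, 70 x 110 x 40 mm; not part of the job, leave it where it is; origin at the centre of its underside
- wrench: small wrench lying on the bench; not part of the job, leave it where it is; origin on its underside
Not all that is in view belongs to the job. What is shaped like the lid_b but pink is not meant.

How it is judged:
On the way, in this order (a step that is already met when the one before it is completed fails the run):
1. every lid lies in a pocket and the clamp is closed on them, for 2.5 s (((horizontal distance between lid_a and pocket0 below 0.008 m and z of lid_a in the frame of pocket0 between -0.0035 and 0.0035 m and angle between the x axis of lid_a and the x axis of fixture, either way round below 0.12 rad and angle between lid_a's own z axis and vertical below 0.1 rad) or (horizontal distance between lid_a and pocket1 below 0.008 m and z of lid_a in the frame of pocket1 between -0.0035 and 0.0035 m and angle between the x axis of lid_a and the x axis of fixture, either way round below 0.12 rad and angle between lid_a's own z axis and vertical below 0.1 rad) or (horizontal distance between lid_a and pocket2 below 0.008 m and z of lid_a in the frame of pocket2 between -0.0035 and 0.0035 m and angle between the x axis of lid_a and the x axis of fixture, either way round below 0.12 rad and angle between lid_a's own z axis and vertical below 0.1 rad)) and ((horizontal distance between lid_b and pocket0 below 0.008 m and z of lid_b in the frame of pocket0 between -0.0035 and 0.0035 m and angle between the x axis of lid_b and the x axis of fixture, either way round below 0.12 rad and angle between lid_b's own z axis and vertical below 0.1 rad) or (horizontal distance between lid_b and pocket1 below 0.008 m and z of lid_b in the frame of pocket1 between -0.0035 and 0.0035 m and angle between the x axis of lid_b and the x axis of fixture, either way round below 0.12 rad and angle between lid_b's own z axis and vertical below 0.1 rad) or (horizontal distance between lid_b and pocket2 below 0.008 m and z of lid_b in the frame of pocket2 between -0.0035 and 0.0035 m and angle between the x axis of lid_b and the x axis of fixture, either way round below 0.12 rad and angle between lid_b's own z axis and vertical below 0.1 rad)) and ((horizontal distance between lid_c and pocket0 below 0.008 m and z of lid_c in the frame of pocket0 between -0.0035 and 0.0035 m and angle between the x axis of lid_c and the x axis of fixture, either way round below 0.12 rad and angle between lid_c's own z axis and vertical below 0.1 rad) or (horizontal distance between lid_c and pocket1 below 0.008 m and z of lid_c in the frame of pocket1 between -0.0035 and 0.0035 m and angle between the x axis of lid_c and the x axis of fixture, either way round below 0.12 rad and angle between lid_c's own z axis and vertical below 0.1 rad) or (horizontal distance between lid_c and pocket2 below 0.008 m and z of lid_c in the frame of pocket2 between -0.0035 and 0.0035 m and angle between the x axis of lid_c and the x axis of fixture, either way round below 0.12 rad and angle between lid_c's own z axis and vertical below 0.1 rad)) and value of joint clamp above 1.88 rad), for 2.5 s.
2. the clamp is swung fully back (below 0.25 rad) (value of joint clamp below 0.25 rad), for 0.2 s.
At the end, for the whole second after the job is handed in: every lid lies flat in a bay of the rack under its clips (within 8 mm of the bay's centre, within 3.5 mm of its floor, square within 0.12 rad, level within 0.1 rad), at rest, and the clamp stands open (below 0.25 rad) (((horizontal distance between lid_a and bay0 below 0.008 m and z of lid_a in the frame of bay0 between -0.0035 and 0.0035 m and angle between the x axis of lid_a and the x axis of rack, either way round below 0.12 rad and angle between lid_a's own z axis and vertical below 0.1 rad) or (horizontal distance between lid_a and bay1 below 0.008 m and z of lid_a in the frame of bay1 between -0.0035 and 0.0035 m and angle between the x axis of lid_a and the x axis of rack, either way round below 0.12 rad and angle between lid_a's own z axis and vertical below 0.1 rad) or (horizontal distance between lid_a and bay2 below 0.008 m and z of lid_a in the frame of bay2 between -0.0035 and 0.0035 m and angle between the x axis of lid_a and the x axis of rack, either way round below 0.12 rad and angle between lid_a's own z axis and vertical below 0.1 rad)) and ((horizontal distance between lid_b and bay0 below 0.008 m and z of lid_b in the frame of bay0 between -0.0035 and 0.0035 m and angle between the x axis of lid_b and the x axis of rack, either way round below 0.12 rad and angle between lid_b's own z axis and vertical below 0.1 rad) or (horizontal distance between lid_b and bay1 below 0.008 m and z of lid_b in the frame of bay1 between -0.0035 and 0.0035 m and angle between the x axis of lid_b and the x axis of rack, either way round below 0.12 rad and angle between lid_b's own z axis and vertical below 0.1 rad) or (horizontal distance between lid_b and bay2 below 0.008 m and z of lid_b in the frame of bay2 between -0.0035 and 0.0035 m and angle between the x axis of lid_b and the x axis of rack, either way round below 0.12 rad and angle between lid_b's own z axis and vertical below 0.1 rad)) and ((horizontal distance between lid_c and bay0 below 0.008 m and z of lid_c in the frame of bay0 between -0.0035 and 0.0035 m and angle between the x axis of lid_c and the x axis of rack, either way round below 0.12 rad and angle between lid_c's own z axis and vertical below 0.1 rad) or (horizontal distance between lid_c and bay1 below 0.008 m and z of lid_c in the frame of bay1 between -0.0035 and 0.0035 m and angle between the x axis of lid_c and the x axis of rack, either way round below 0.12 rad and angle between lid_c's own z axis and vertical below 0.1 rad) or (horizontal distance between lid_c and bay2 below 0.008 m and z of lid_c in the frame of bay2 between -0.0035 and 0.0035 m and angle between the x axis of lid_c and the x axis of rack, either way round below 0.12 rad and angle between lid_c's own z axis and vertical below 0.1 rad)) and linear speed of each of lid_a, lid_b, lid_c below 0.02 m/s and value of joint clamp below 0.25 rad); the robot touches nothing.
It fails at once if a thing that is not part of the job is pushed more than 5 cm away (distance of any of bench_block, brass_slug, glue_tub, tin, driver, sanding_block, red_case, wrench from where it was at the start of the episode above 0.05 m).
Of lid_a, lid_b, lid_c only 2 to 3 are there at a start; the rules pass over those that are not, and their reading is None.
At some moment in a run one of lid_a, lid_b, lid_c may be knocked a few centimetres aside while the robot is not near it.
It also fails if it takes over 210 s, if anything falls off the work surface, if the arm or the gripper's body presses on something with over 40 N, if the wrist force passes 120 N, or if a joint passes its speed limit or range.

## Working session

There is one attempt and no reset: what is moved stays moved. The work goes in short steps, each a Python script; the robot and the scene stay as the last script left them, time stands still between calls to the robot, and variables do not carry over. Pictures are saved under pics/ and viewed, about 12 in all and at most 16, crops included, and the job is handed in when it is done.

```bash
ls; mkdir -p pics; python3 - <<'E'
from rig import robot
import cv2,json
for n in("top","scene"):
    im=robot.grab_frame(n); cv2.imwrite(f"pics/{n}0.png",im[:,:,::-1]); print(n,robot.camera_info(n))
s=robot.get_state(); print(s)
E
```

```text
pics
top {'fx': 601.7050805982255, 'fy': 601.7050805982255, 'cx': 325.3839237407814, 'cy': 235.32783301126267, 'rvec': array([ 2.1514474 , -2.05666084,  0.22362774]), 'tvec': array([-0.06385153,  0.59279497,  1.47891929])}
scene {'fx': 503.74766908763365, 'fy': 503.74766908763365, 'cx': 319.61148883321243, 'cy': 242.14516198928723, 'rvec': array([ 1.92943366,  1.87629134, -0.537239  ]), 'tvec': array([ 0.00927661, -0.42588723,  1.53467192])}
{'time': 0.1, 'qpos': array([ 1.21350989,  0.41789836, -0.01030601,  1.61408616,  0.0047376 ,
        1.11068588, -0.05300777]), 'joint_vel': array([ 0.00182308, -0.00073572, -0.00050641, -0.00238885,  0.00014811,
       -0.00020973, -0.00036862]), 'effort': array([ 9.21588726e-04, -8.52586412e+01,  6.39618114e-01, -4.26693857e+01,
       -4.88749507e-02,  1.63040555e-02, -5.52833512e-06]), 'ee_pos': array([ 0.19399237, -0.59381445,  0.22390946]), 'tool_rot': array([[ 9.50546329e-01,  3.10582495e-01, -4.35973986e-04],
       [ 3.10582779e-01, -9.50545850e-01,  9.61154840e-04],
       [-1.15895395e-04, -1.04902822e-03, -9.99999443e-01]]), 'force': array([ 0.05652226, -0.08562464,  0.51213866]), 'moment': array([-0.01576109, -0.0675626 ,  0.04458948]), 'opening': 0.09423826961139861}
```

View pics/top0.png

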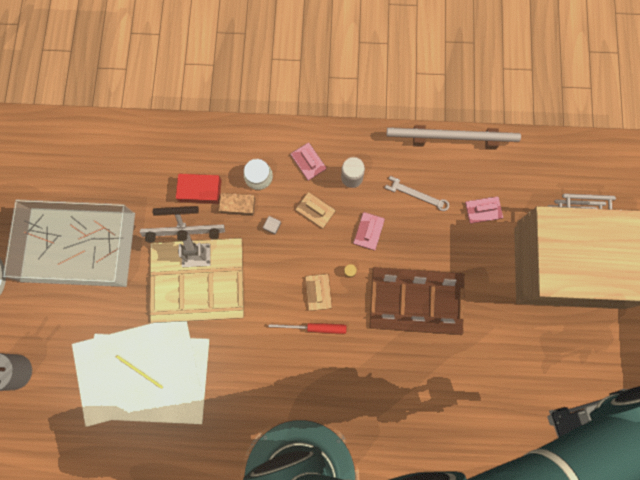

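View pics/scene0.png

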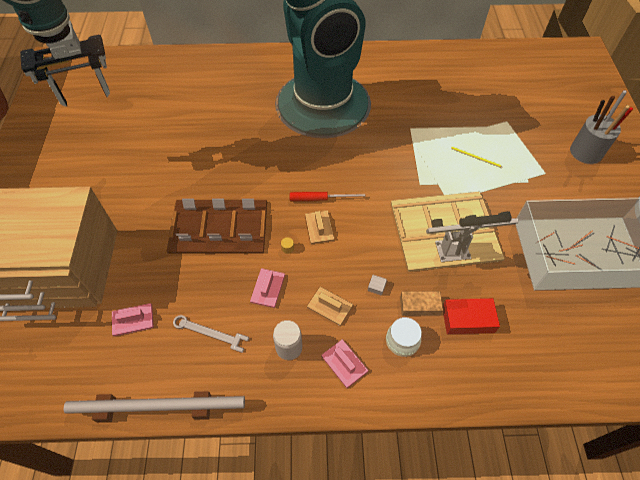

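Top view: two wooden lids at (315,210) and (318,292), with three pink decoys. The fixture is at (197,280) with its hinge on the far side (+x), and the black handle is at (176,211). The rack is at (417,300). The scene view agrees, so there is no third lid. Next I'll measure with masks.

```bash
cat > h.py <<'E'
import numpy as np, cv2
from rig import robot
def ray(cam,uv):
    c=robot.camera_info(cam); R=cv2.Rodrigues(c["rvec"])[0]
    d=R.T@np.array([(uv[0]-c["cx"])/c["fx"],(uv[1]-c["cy"])/c["fy"],1]); return -R.T@c["tvec"],d
def px2w(cam,uv,z):
    o,d=ray(cam,uv); return (o+d*(z-o[2])/d[2])[:2]
def w2px(cam,p):
    c=robot.camera_info(cam); K=np.array([[c["fx"],0,c["cx"]],[0,c["fy"],c["cy"]],[0,0,1.]])
    return cv2.projectPoints(np.float64(p).reshape(-1,1,3),c["rvec"],c["tvec"],K,None)[0][:,0]
def rect(cam,mask,z,box,minA=60):
    """blobs of mask inside box -> list of (centre xy, long, short, angle of long axis) on plane z"""
    m=np.zeros_like(mask); x0,y0,x1,y1=box; m[y0:y1,x0:x1]=mask[y0:y1,x0:x1]
    out=[]
    for c in cv2.findContours(m,cv2.RETR_EXTERNAL,cv2.CHAIN_APPROX_NONE)[0]:
        if cv2.contourArea(c)<minA: continue
        w=np.float32([px2w(cam,p,z) for p in c[:,0]])
        (cx,cy),(a,b),t=cv2.minAreaRect(w*1000); t=np.radians(t)
        if a<b: a,b,t=b,a,t+np.pi/2
        out.append((np.array([cx,cy])/1000,a,b,(t+np.pi/2)%np.pi-np.pi/2))
    return out
def lidmask(im):
    h=cv2.cvtColor(im,cv2.COLOR_RGB2HSV); return h
E
python3 - <<'E'
from h import *
im=cv2.imread("pics/top0.png"); h=cv2.cvtColor(im,cv2.COLOR_BGR2HSV)
for n,(u,v) in dict(lid1p=(309,305),lid1b=(318,290),lid2=(305,205),bench=(340,260),bench2=(280,260),fix=(160,262),fixpock=(195,290),fixtop=(235,255),rack=(375,325),rackfl=(385,300),rackb=(420,275),handle=(176,211)).items(): print(n,h[v,u],h[v+1,u+1])
crop=cv2.resize(im[190:345,140:475],None,fx=2.35,fy=2.35,interpolation=cv2.INTER_CUBIC); cv2.imwrite("pics/crop0.png",crop)
for n,p in dict(f1=(150,321),f2=(244,319),f3=(243,238)).items(): print(n,px2w("top",p,.012))
print(ray("top",(0,0))[0])
E
```

```text
lid1p [ 15 117 216] [ 17 115 220]
lid1b [ 19 109 216] [ 19 105 219]
lid2 [ 15 114 148] [ 15 115 138]
bench [ 13 141 176] [ 13 143 178]
bench2 [ 13 141 181] [ 13 142 172]
fix [ 23  93 219] [ 25  86 219]
fixpock [ 26  88 218] [ 27  83 221]
fixtop [ 24  90 221] [ 24  90 220]
rack [ 11 136 116] [ 11 135 115]
rackfl [ 10 138 116] [ 10 137 117]
rackb [ 11 141 112] [ 10 119 120]
handle [ 9 84 79] [ 13 103  69]
f1 [0.36073984 0.40425065]
f2 [0.37673987 0.16290843]
f3 [0.58955595 0.18138214]
[ 0.26322748 -0.05251227  1.57182662]
```

View pics/crop0.png

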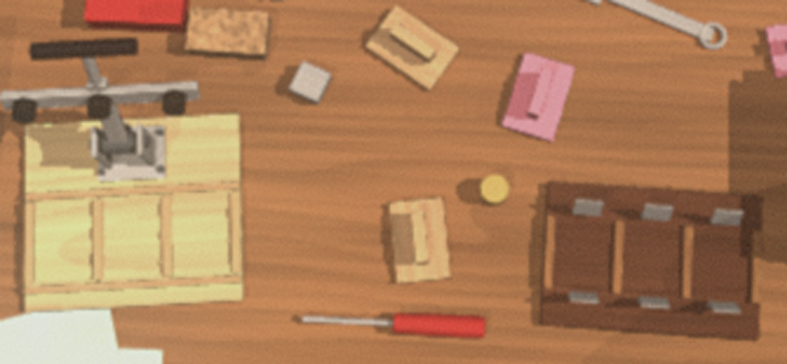

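Crop: the fixture corners, battens and rack outline are clear. The rack's bays lie between the clip pairs. Next I'll get the rectangles.

```bash
cat >> h.py <<'E'
def masks(im,fx=False):
    h=cv2.cvtColor(im,cv2.COLOR_RGB2HSV)
    fix=cv2.inRange(h,(19,60,170),(33,115,255)); lid=cv2.inRange(h,(14,70,100),(26,127,255))
    rack=cv2.inRange(h,(0,90,50),(14,200,135))
    k=np.ones((3,3),np.uint8)
    return [cv2.morphologyEx(m,cv2.MORPH_CLOSE,k) for m in (fix,lid,rack)]
def lids(im,box=(255,185,365,320)):
    return [r for r in rect("top",masks(im)[1],.010,box) if 70<r[1]<115 and 45<r[2]<80]
E
python3 - <<'E'
from h import *
np.set_printoptions(precision=4,suppress=True)
im=cv2.imread("pics/top0.png")[:,:,::-1].copy(); f,l,r=masks(im)
print("fix",rect("top",f,.012,(140,230,255,330),1000))
print("rack",rect("top",r,.012,(360,262,470,340),1000))
print("lid",rect("top",l,.010,(255,185,365,320)))
sc=cv2.imread("pics/scene0.png")[:,:,::-1].copy(); f,l,r=masks(sc)
print("fixS",rect("scene",f,.012,(380,185,520,275),1000))
print("rackS",rect("scene",r,.012,(155,190,280,262),1000))
print("lidS",rect("scene",l,.010,(295,200,365,330)))
h=cv2.cvtColor(im,cv2.COLOR_RGB2HSV)
# handle: dark
d=cv2.inRange(h,(0,0,0),(180,255,60)); print("handle top", rect("top",d,.233,(150,200,205,222),20))
h=cv2.cvtColor(sc,cv2.COLOR_RGB2HSV); d=cv2.inRange(h,(0,0,0),(180,255,60)); print("handle scene", rect("scene",d,.233,(455,208,516,232),20))
E
```

```text
fix [(array([0.4737, 0.2954]), 239.1228790283203, 209.7378387451172, np.float64(-1.4719071634078018))]
rack [(array([ 0.4578, -0.2813]), 269.9827880859375, 189.92108154296875, np.float64(1.5645478850872983))]
lid [(array([ 0.4559, -0.0242]), 92.00738525390625, 62.50823974609375, np.float64(0.135447532481211)), (array([ 0.6763, -0.0056]), 92.92800903320312, 62.29093551635742, np.float64(1.0112436780580376))]
fixS []
rackS [(array([ 0.4632, -0.2919]), 293.5505676269531, 184.64724731445312, np.float64(1.5428473832608964))]
lidS []
handle top []
handle scene []
```

```bash
python3 - <<'E'
from h import *
np.set_printoptions(precision=4,suppress=True)
c=np.array([px2w("top",np.array(p)/2.35+(140,190),.012) for p in [(545,183),(762,197),(757,338),(540,323)]])
print(c,c.mean(0)); e=c[[1,2,3,0]]-c; print(np.linalg.norm(e,axis=1),np.arctan2(e[:,1],e[:,0]))
# ribs: clip pair centres, crop px; clip tops at z .049
for a,b in [((588,207),(583,298)),((657,212),(652,302)),((727,216),(722,307))]:
    P,Q=[px2w("top",np.array(p)/2.35+(140,190),.045) for p in(a,b)]; print((P+Q)/2,np.linalg.norm(P-Q),np.arctan2(*(P-Q)[::-1]))
for p in [(84,48),(31,50),(137,45)]: print("handle",px2w("top",np.array(p)/2.35+(140,190),.233+.009))
y=.095; o=np.array([.4438,.2924]); X=np.array([np.cos(y),np.sin(y)]); Y=np.array([-X[1],X[0]])
print("handle expect",o+X*.158, "grip",o+X*.158+Y*.03)
im=cv2.imread("pics/top0.png");
for i in(-1,0,1):
  for dx in(-.048,.048):
    for dy in(-.033,.033):
      u=w2px("top",[*(o+X*dx+Y*(.076*i+dy)),.018])[0]; cv2.circle(im,(int(u[0]*1),int(u[1])),0,(0,0,255),-1)
rc=c.mean(0)
print(rc)
big=cv2.resize(im[180:345,140:475],None,fx=2.35,fy=2.35,interpolation=cv2.INTER_NEAREST)
def pl(o,yaw,pts,z,col):
    X=np.array([np.cos(yaw),np.sin(yaw)]);Y=np.array([-X[1],X[0]])
    for a,b in pts:
        u=(w2px("top",[*(o+X*a+Y*b),z])[0]-(140,180))*2.35; cv2.circle(big,tuple(int(t) for t in u),2,col,-1)
pts=[(s*.08,t*.12) for s in(-1,1) for t in(-1,1)]+[(0,.076*i) for i in(-1,0,1)]
pl(rc,-.06+.0,pts,.012,(0,255,0))
cv2.imwrite("pics/ov1.png",big)
E
```

```text
[[ 0.5248 -0.1624]
 [ 0.5199 -0.4043]
 [ 0.3642 -0.3982]
 [ 0.3698 -0.1614]] [ 0.4447 -0.2816]
[0.2419 0.1558 0.2369 0.155 ] [-1.591   3.1021  1.5474 -0.0068]
[ 0.4456 -0.206 ] 0.09879831493967915 -0.03245470383547468
[ 0.444  -0.2806] 0.09766717222957608 -0.04352675303301664
[ 0.4426 -0.3561] 0.0987083156323521 -0.05351910945489745
handle [0.5988 0.3052]
handle [0.5945 0.3564]
handle [0.6041 0.254 ]
handle expect [0.6011 0.3074] grip [0.5982 0.3373]
[ 0.4447 -0.2816]
```

View pics/ov1.png

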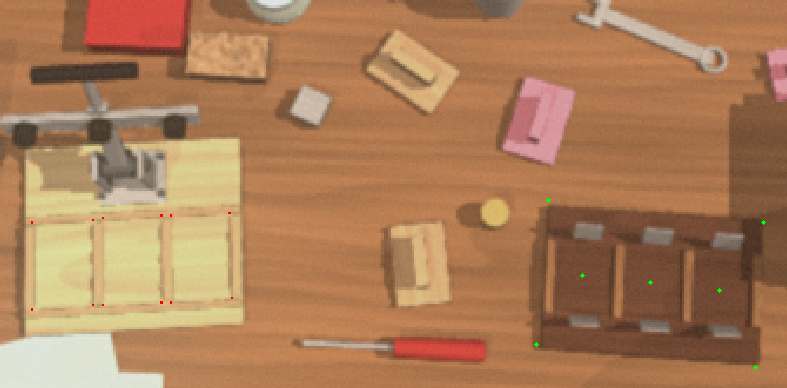

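```bash
cat >> h.py <<'E'
FO,FY=np.array([.4438,.2924]),.096
RO,RY=np.array([.4445,-.281]),-.022
def rot(a): c,s=np.cos(a),np.sin(a); return np.array([[c,s,0],[s,-c,0],[0,0,-1.]])
def fr(o,yaw,x,y): X=np.array([np.cos(yaw),np.sin(yaw)]); return o+X*x+np.array([-X[1],X[0]])*y
def lin(xy,z,v=.15,a=None,th=None): return robot.move_linear([*xy,z],velocity=v,frame=None if a is None else rot(a),threshold=th)
def here(): s=robot.get_state(); return s["ee_pos"],s["force"],s["opening"],s["time"]
def pick(xy,a,floor=0,zt=.17):
    robot.gripper_to(.05); robot.move_ptp([*xy,zt],rot(a)); lin(xy,floor+.06,.2); lin(xy,floor+.032,.06,th=8)
    robot.gripper_to(0.0); print("grip",here()); lin(xy,zt,.2)
def snap(name): im=robot.grab_frame("top"); cv2.imwrite(f"pics/{name}.png",im[:,:,::-1]); return im
E
python3 - <<'E'
from h import *
np.set_printoptions(precision=4,suppress=True)
L=lids(robot.grab_frame("top")); print(L)
l=min(L,key=lambda r:r[0][0])
pick(l[0],l[3])
p=fr(FO,FY,0,0); lin(p,.17,.25,a=FY); f0=here()[1]
lin(p,.075,.15); hit=lin(p,.0445,.04,th=6); print("place",hit,here(),f0)
snap("p1")
E
```

```text
[(array([ 0.4559, -0.0239]), 92.56474304199219, 61.216026306152344, np.float64(0.15383065937337714)), (array([ 0.6765, -0.0054]), 93.0329818725586, 62.29093551635742, np.float64(1.0112436780580376))]
grip (array([ 0.456 , -0.0239,  0.0321]), array([-0.6381, -0.6542,  2.4944]), 0.01367868457713435, 5.1917)
place True (array([0.4434, 0.2922, 0.0441]), array([-1.0036, -0.952 ,  8.1791]), 0.013742835870802259, 8.9917) [-0.8236  0.1401 -1.1198]
```

The contact height of 0.044 means the lid is on the pocket floor. I'll release it, then place the second lid.

```bash
python3 - <<'E'
from h import *
np.set_printoptions(precision=4,suppress=True)
p=fr(FO,FY,0,0); robot.gripper_to(.04); lin(p,.17,.2)
L=lids(robot.grab_frame("top"),(250,150,390,330)); print(L)
l=max(L,key=lambda r:r[0][0])
pick(l[0],l[3])
p=fr(FO,FY,0,-.076); lin(p,.17,.25,a=FY); f0=here()[1]
lin(p,.075,.15); hit=lin(p,.0445,.04,th=6); print("place",hit,here(),f0)
robot.gripper_to(.04); lin(p,.17,.2)
lin([.45,0],.25,.25); im=snap("p2")
cv2.imwrite("pics/p2c.png",cv2.resize(im[180:345,140:475,::-1],None,fx=2.35,fy=2.35))
print(here())
E
```

```text
[(array([ 0.6762, -0.0051]), 93.68643188476562, 63.120506286621094, np.float64(1.0112436780580376))]
grip (array([ 0.6763, -0.0051,  0.0321]), array([ 0.1899, -0.8919,  1.7097]), 0.013624106439572176, 14.2583)
place True (array([0.4507, 0.2166, 0.044 ]), array([-1.7431, -0.7775,  8.5411]), 0.013573177866605703, 18.0667) [-0.2444  0.2975 -0.4819]
(array([0.4497, 0.0012, 0.2494]), array([ 0.2213, -0.0279, -0.195 ]), 0.04023178953604125, 20.5833)
```

View pics/p2c.png

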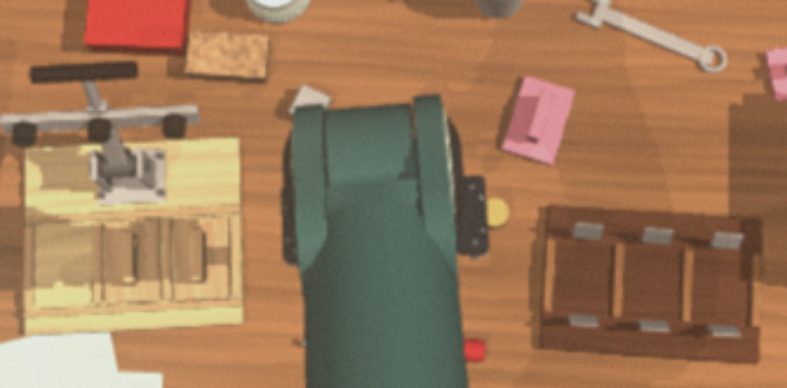

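Both lids sit in the middle and right pockets, with battens at about (118,250) and (188,250). Next is the clamp swing.

```bash
cat >> h.py <<'E'
def hp(q,y=.03): f=.38-q; return fr(FO,FY,.095+.17*np.sin(f),y), .075+.17*np.cos(f)
def swing(qs,v=.12):
    for q in qs:
        xy,z=hp(q); lin(xy,z,v); s=robot.get_state(); print(round(q,2),s["force"].round(1),round(s["opening"],4))
        if np.linalg.norm(s["force"])>60: print("STOP"); return False
    return True
E
python3 - <<'E'
from h import *
np.set_printoptions(precision=4,suppress=True)
xy,z=hp(0); xe,ze=hp(1.93)
best=None
for a in (FY+np.pi/2,FY-np.pi/2):
    j=robot.ik([*xy,z+.1],rot(a)); k=robot.ik([*xe,ze],rot(a)); print(a,j,k)
    if j is not None and k is not None and (best is None or abs(j[6])<best[0]): best=(abs(j[6]),a)
a=best[1]
robot.move_ptp([*xy,z+.1],rot(a)); robot.gripper_to(.06)
print("touch",lin(xy,z,.1,th=6),here())
robot.gripper_to(0); print(here())
ok=swing(np.linspace(0,1.93,17)[1:])
print(here())
E
```

```text
1.6667963267948966 [-0.0187  0.6044 -0.8954  1.276   0.462   1.4698 -0.7717] [-0.0429  0.5348 -0.8926  2.0557  0.5752  0.8177 -1.1825]
-1.4747963267948965 [ 0.0646  0.6775 -1.0863  1.2729  0.5889  1.5204  2.2918] [ 0.0882  0.6377 -1.0847  2.0525  0.7343  0.9036  1.8275]
touch False (array([0.5984, 0.3377, 0.2336]), array([ 0.4263,  0.0245, -0.6135]), 0.059715586496236095, 23.6667)
(array([0.5987, 0.3374, 0.233 ]), array([ 5.3016,  1.2958, -1.4828]), 0.01713783152502727, 24.4083)
0.12 [ 3.7  1.8 -2. ] 0.0171
0.24 [ 3.9  0.7 -2.1] 0.0173
0.36 [ 2.8 -0.  -4.3] 0.0174
0.48 [ 2.8 -0.5 -9.3] 0.0173
0.6 [  3.2  -0.1 -14.3] 0.0171
0.72 [  6.4   0.6 -18.4] 0.0171
0.84 [  8.   -0.1 -18.2] 0.017
0.96 [ 10.4  -0.2 -17. ] 0.0173
1.09 [ 10.1  -1.7 -16.2] 0.0171
1.21 [  9.4  -2.1 -13.7] 0.0173
1.33 [  9.1  -4.2 -11.2] 0.0173
1.45 [  8.4  -5.7 -10. ] 0.0171
1.57 [ 8.5 -5.7 -8.2] 0.0169
1.69 [ 7.4 -6.7 -8.4] 0.0173
1.81 [ 6.1 -7.4 -6.8] 0.0169
1.93 [ 5.6 -7.  -6.6] 0.017
(array([0.368 , 0.3147, 0.0785]), array([ 5.6431, -6.9929, -6.5556]), 0.01696551439294797, 29.475)
```

```bash
python3 - <<'E'
from h import *
xy,z=hp(1.93); robot.gripper_to(.06); robot.pause(.5); lin(xy,.2,.12); lin([.40,.05],.2,.25); robot.pause(2)
im=snap("c1"); sc=robot.grab_frame("scene")
a=cv2.resize(im[220:345,135:275,::-1],(448,400)); b=cv2.resize(sc[180:280,380:520,::-1],(448,320))
o=np.zeros((720,448,3),np.uint8); o[:400]=a; o[400:]=b; cv2.imwrite("pics/c1c.png",cv2.resize(o,(373,600)))
print(here())
E
```

```text
(array([0.39998471, 0.05002372, 0.19998585]), array([-0.50994017,  0.01555653,  0.39185971]), 0.06005196865457787, 35.2667)
```

View pics/c1c.png

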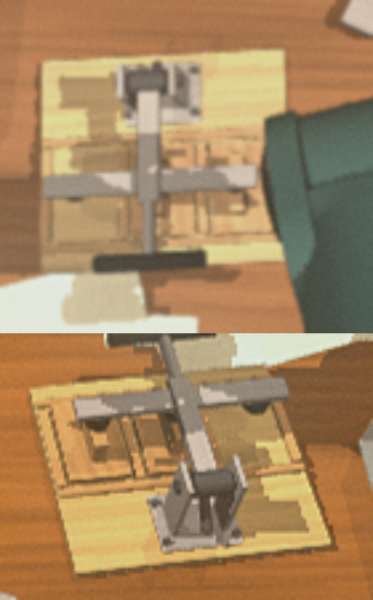

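The clamp is closed: crossbar on the battens, handle level on the -x side. It has been held for about 5 s. I'll pause once more for margin, then swing it back.

```bash
python3 - <<'E'
from h import *
np.set_printoptions(precision=4,suppress=True)
print("handle",px2w("top",(191.2,318.2),.0875),"expect",hp(1.93,0))
a=FY+np.pi/2; xy,z=hp(1.93)
lin(xy,.2,.25,a=a); print("touch",lin(xy,z,.1,th=8),here()); robot.gripper_to(0); print(here())
ok=swing(np.linspace(1.93,0,17)[1:])
if ok:
    robot.gripper_to(.06); robot.pause(.3); lin(hp(0)[0],.34,.12); lin([.45,0],.25,.3,a=FY)
    im=snap("o1"); cv2.imwrite("pics/o1c.png",cv2.resize(im[180:345,140:475,::-1],None,fx=2.35,fy=2.35))
print(here())
E
```

```text
handle [0.3674 0.282 ] expect (array([0.3692, 0.2852]), np.float64(0.07853512072652574))
touch False (array([0.3666, 0.3153, 0.079 ]), array([0.4554, 0.1649, 0.8327]), 0.06000295222035895, 37.85)
(array([0.3678, 0.3153, 0.0789]), array([10.0442,  1.0386, -3.351 ]), 0.017358359577929246, 38.5917)
1.81 [ 8.8  3.1 -6.9] 0.0171
1.69 [ 8.4  3.7 -8.1] 0.0173
1.57 [ 8.5  3.7 -8.8] 0.0172
1.45 [ 8.7  4.3 -9.5] 0.0173
1.33 [ 6.8  4.5 -9.8] 0.0174
1.21 [  6.    4.5 -10.5] 0.0172
1.09 [ 4.2  5.4 -9. ] 0.0171
0.96 [ 1.9  3.  -6.1] 0.0168
0.84 [-0.1  3.3 -1.4] 0.017
0.72 [-2.1  2.5  4.3] 0.017
0.6 [-1.3  2.9  7.3] 0.0168
0.48 [0.9 2.8 8.7] 0.0172
0.36 [3.  2.8 9. ] 0.0173
0.24 [4.2 4.5 9.1] 0.0172
0.12 [6.6 4.8 8.2] 0.0173
0.0 [7.9 6.4 6.7] 0.0169
(array([0.4503, 0.0008, 0.2501]), array([0.8506, 0.2992, 0.527 ]), 0.06074145533087524, 47.5833)
```

View pics/o1c.png

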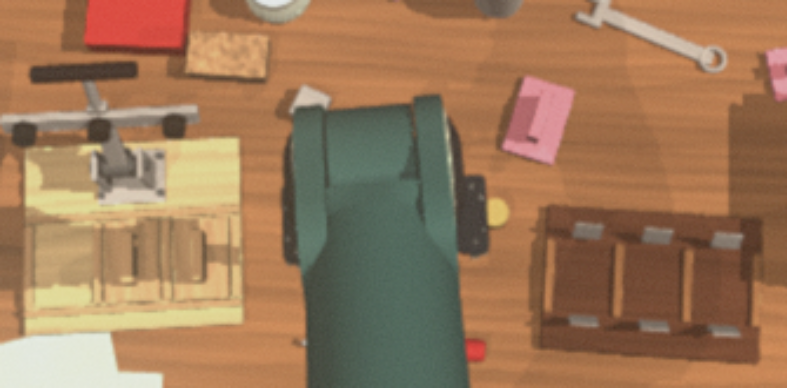

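The clamp is open again (handle at (84,72)) and both lids are still in their pockets. Next is the first lid into the rack.

```bash
cat >> h.py <<'E'
def rackit(i):
    p=fr(RO,RY,0,.076*i); lin([.42,0],.19,.25,a=0.03); lin(p,.19,.25,a=RY); lin(p,.1,.15); f0=robot.get_state()["force"]
    for z in (.085,.075,.068,.062,.057,.053,.050,.047,.0445):
        h=lin(p,z,.04,th=30); s=robot.get_state(); print(z,s["ee_pos"][2].round(4),(s["force"]-f0).round(1),h)
        if h: break
E
python3 - <<'E'
from h import *
np.set_printoptions(precision=4,suppress=True)
pick(fr(FO,FY,0,-.076),FY,.012,.19); rackit(0)
E
```

```text
grip (array([0.4511, 0.2167, 0.0441]), array([-0.4285, -0.0636,  2.7132]), 0.014044279967157595, 50.8917)
0.085 0.0849 [-0.9  0.1  0.2] False
0.075 0.0747 [ 0.3 -1.4  0.2] False
0.068 0.0678 [ 0.5 -1.1 -0.1] False
0.062 0.0618 [ 1.5 -1.7  0.5] False
0.057 0.0568 [ 1.4 -1.7  0.5] False
0.053 0.0528 [ 4.9 -2.5 -3.1] False
0.05 0.0498 [ 3.3 -2.7 -3.5] False
0.047 0.0469 [ 4.7 -1.3 -1.1] False
0.0445 0.0443 [ 5.5 -1.8 -3.8] False
```

```bash
python3 - <<'E'
from h import *
np.set_printoptions(precision=4,suppress=True)
p=fr(RO,RY,0,0); print(lin(p,.043,.03,th=15),here()); robot.gripper_to(.04); lin(p,.19,.2)
pick(fr(FO,FY,0,0),FY,.012,.19)
im=snap("r1"); sc=robot.grab_frame("scene")
a=cv2.resize(im[255:345,355:475,::-1],(480,360),interpolation=cv2.INTER_CUBIC); b=cv2.resize(sc[185:265,160:280,::-1],(480,320),interpolation=cv2.INTER_CUBIC)
cv2.imwrite("pics/r1c.png",cv2.resize(np.vstack([a,b]),(420,595)))
E
```

```text
False (array([ 0.4448, -0.281 ,  0.0437]), array([ 0.5862,  3.0027, 13.3674]), 0.014110473215099914, 57.9)
grip (array([0.4438, 0.2924, 0.0441]), array([-0.3615, -1.5904,  2.0641]), 0.013592418201581245, 63.8583)
```

View pics/r1c.png

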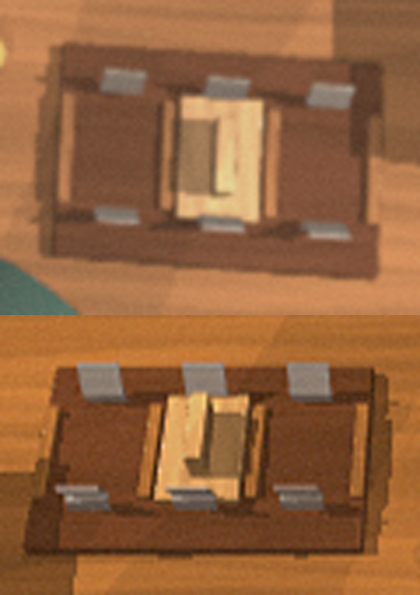

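The first lid lies flat and centred between the ribs and clips of the middle bay, about (222,158) in the upper crop. Now the second.

```bash
python3 - <<'E'
from h import *
np.set_printoptions(precision=4,suppress=True)
rackit(1)
p=fr(RO,RY,0,.076); print(lin(p,.043,.03,th=15),here()); robot.gripper_to(.04); lin(p,.19,.2)
lin([.42,0],.25,.25); im=snap("r2"); sc=robot.grab_frame("scene"); print(here(),lids(im,(255,185,365,320)))
f,l,r=masks(im); print("rack lids",rect("top",l,.022,(375,270,460,330)),[fr(RO,RY,0,y) for y in(0,.076)])
a=cv2.resize(im[255:345,355:475,::-1],(480,360),interpolation=cv2.INTER_CUBIC); b=cv2.resize(sc[185:265,160:280,::-1],(480,320),interpolation=cv2.INTER_CUBIC)
cv2.imwrite("pics/r2c.png",cv2.resize(np.vstack([a,b]),(420,595)))
E
```

```text
0.085 0.085 [ 0.8 -0.8 -1.4] False
0.075 0.0748 [-0.9 -0.6 -0.6] False
0.068 0.0678 [-0.3  0.1 -0.2] False
0.062 0.0619 [ 2.4 -0.5 -1.9] False
0.057 0.0567 [ 2.1 -1.4 -4.7] False
0.053 0.0528 [ 2.6 -1.3 -4.3] False
0.05 0.0498 [ 2.9 -1.4 -4.8] False
0.047 0.0468 [ 2.6 -2.  -4.4] False
0.0445 0.0444 [ 1.8 -0.6 -1.4] False
False (array([ 0.4466, -0.2049,  0.0436]), array([-1.4725,  1.5007, 14.8203]), 0.01392455287351587, 70.9667)
(array([ 0.4199, -0.0011,  0.2495]), array([-0.7653,  0.7831,  0.2081]), 0.03993169938074909, 73.5667) []
rack lids [(array([ 0.445 , -0.2801]), 91.92752838134766, 64.95182800292969, np.float64(-0.03549261363775891)), (array([ 0.4461, -0.2053]), 93.40008544921875, 63.80827331542969, np.float64(-0.025072063766441666))] [array([ 0.4445, -0.281 ]), array([ 0.4462, -0.205 ])]
```

View pics/r2c.png

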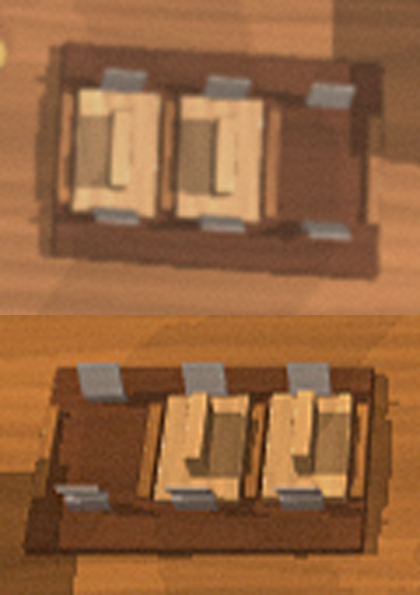

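View pics/r2.png

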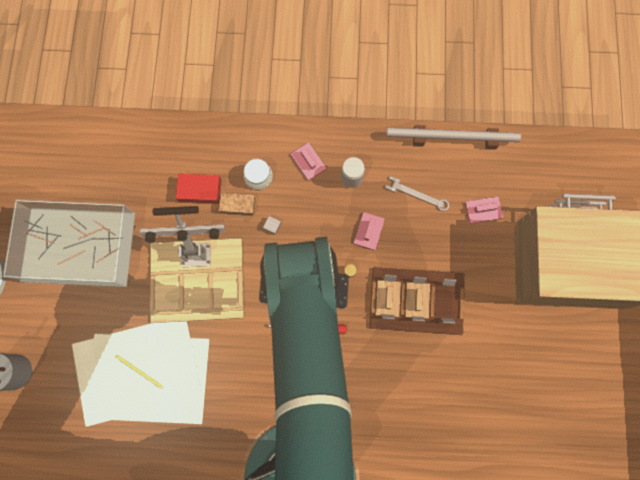

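Both lids are seated in the bays, at about (388,297) and (417,299). The clamp is open with its handle at (176,211), and the other things are where they were. Handing in.

```bash
python3 -c "
from rig import robot
print(robot.sign_off())"
```

```text
the job is handed in; nothing more can be done
None
```

I clamped both lids and then pushed them into the rack. Only two lids were on the bench; the pink lookalikes I left alone. I handed in at about 74 s of the 210 s allowed, and the rig reports no verdict.

- **Clamping:** both lids were laid in the middle and -y pockets of the fixture. The clamp was swung shut and held for over 5 s, then swung fully back.
- **Racking:** the lids went into the middle and +y bays, each pressed down to the floor with about 13–15 N of contact.
- **Lid positions:** the last top image puts both lids within about 1 mm of my measured bay centres and within about 0.015 rad of square. The pictures show both ends under the clips.
- **Clamp and bench:** the clamp's handle is back where it started, and the other things in view look unmoved. The arm hid part of the screwdriver in the last picture.
- **Weak spots:** the push through the clips read almost no upward force, at times a slight downward one. I therefore rely on the final height, floor contact and pictures as proof of seating. The closed clamp angle was judged from a handle measurement that agreed to about 4 mm, not read from the joint.

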